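# Scrub the tall beaker with the bottle brush

### The arm

A 7-joint arm with a two-finger parallel gripper is mounted at the origin on the work surface. World frame = base frame: x ahead of the robot, y to its left, z up, the work surface at z = 0. Lengths are in m, angles in rad, forces in N, time in s.
With the tool pointing down it reaches from about 0.4 to 0.85 m from the base axis. Payload 10.4 kg.
Tool frame: the origin (TCP) lies midway between the tips of the shut fingers; the grasp point (between the pads) lies 19 mm behind it (manip.tcp_to_grasp is the distance from the TCP to the grasp point, in m); z points along the fingers, y is the line along which they close (so a half turn about z gives the same grasp; the last joint's range is limited). The gripper opens to 85 mm and grips with 20 to 120 N. Pads are 22 mm wide; open, the fingers measure 114 mm over their backs; the gripper's body (76 mm by 85 mm) begins 54 mm behind the grasp point. The pads swing forward as they close: fully open they stand 13 mm farther back than shut.
Start: joints at [-1.371, 0.332, -0.065, 1.46, 0.022, 1.35, -0.088], TCP at [0.138, 0.61, 0.201] pointing down, gripper open.
Joint ranges: [-2.6, 2.6], [-0.5, 2.12], [-1.47, 1.34], [0.16, 2.42], [-1.27, 4.41], [0.06, 2.06], [-2.6, 2.6]. Speed limits (rad/s): [2.22, 2.22, 2.79, 2.79, 3.14, 3.14, 3.14].

### API

Orientations are given as a unit quaternion [x, y, z, w].
In Python, from workcell import manip gives the robot as it stands.
- The arm moves only by the shell command python3 -m jog 'ROWS' [FORCE]. ROWS is a JSON object of lists of equal length, an entry for each row: "offset": the shift along the world's x, y, z in m, a list of three; "yaw": the turn about the world's z in degrees; "jaw": the closure, from 0 (fully open) to 1 (shut). A call has 1 to 20 rows; each row shifts and turns the commanded pose from where the row before left it; what a row does not reach is not made up. A row lasts 1/12 s, in which the tool goes at most 41.7 mm and 7.16 degrees, less where a joint would pass 70% of its speed; a pose out of reach is approached as far as the arm can. A call is refused whole if a number of a shift passes 0.0417 or a number of a turn 7.16, either way. A call with a gripper value outside its range is refused whole. The fingers move at their own pace and stop on an object; FORCE is the grip in N (left out, the last holds). Time passes only in rows, so rows that do not move let the fingers close. It gives the time, the measured TCP pose, the force, the opening and the grip force at its end, in the units of the state.
- manip.get_obs(): the state, without advancing time (a new reading comes with each control period).
- manip.camera(name): name is "scene" or "top" or "wrist"; returns a dict with "frame" (384x512x3 uint8, red, green, blue), "camera_matrix" (3x3 intrinsics, pixels), "distortion" ([k1, k2, p1, p2, k3] as OpenCV has them; the pictures are not rectified), "eye" and "attitude" of the camera in the world; the wrist camera has in their place "hand_eye" (4x4, takes a point from camera to tool coordinates, whose origin is the TCP and whose axes are the flange's). Camera axes: x right, y up, looking along -z (the intrinsics and any distortion apply to the point x, -y, -z); pixel columns grow to the right and rows downward; lengths in m; the calibration is good to about 2 mm. A picture is of the moment at which its call begins: read the wrist's pose just before it. There is no depth.
- manip.hand_in(): hands the job in; it is judged then, once.
Trained networks look in a picture, given as the dict that the camera call returned (one of the last four; its "shot" number tells which), for a name from the list of things; names that differ only in an ending like _2 or _b are one class to them, and where a whole thing is asked for, a point or a joint stands for the part that bears it (a point fixed in the world has none). Each returns a list of dicts, best first, with "score" (0 to 1); they miss things now and then, are a little off and sometimes report something else, mostly with a low value. They report only what shows in the picture. A call takes as long as a camera call.
- manip.masks_of(picture, name): "region" (384x512 bool, what is visible of it).
- manip.tip_of(picture, name): "at" ([x, y, z] in m, in world coordinates, good to about 4 mm: a listed point, or the origin of a listed thing).
The state is a dict: "clock": time; "joint_pos": joint angles; "joint_velocities": joint speeds; "tau": joint torques, N m; "position": TCP position; "ee_rot": TCP orientation; "ft_force": force on the tool from outside, world axes, zero at the start; "torque": the same for the moment, N m; "grip_width": opening from 0.0 (shut) to 1.0 (fully open); "grasp_force": force on a finger pad.
Only numpy, scipy, OpenCV 4.12 (cv2) and the standard library are available. Lean on these libraries where they do the work, as an engineer would, in place of code of your own. Each camera call takes 0.05 s, during which the arm holds its last target. There are 200 camera calls.

### The job

Take the bottle brush out of its stand by its handle and scrub the inside of the tall steel beaker: holding the brush upright, push it right down to the bottom, draw it up until its foot is near the rim, push it right down to the bottom a second time, then draw it clear out. Lower it back to the bottom of its stand before letting go. Leave both beakers standing where they are, and keep the brush out of the low one.

Things in the scene. Friction and masses are not known exactly. Their poses are not given: they have to be found in the camera images.
- brush: Bottle brush, 200 mm, 0.1 kg, rigid, upright in its stand, handle up. Origin: centre of its flat foot; z towards the handle. From the foot: pale round bristle head to 74 mm, 41 mm across (foot bevelled to 28); steel shaft to 112 mm; round black handle, 22 mm across from 122 to 194 mm, top at 200. Grip it at any yaw, about 175 mm above the foot, so the fingers stay above the beaker rim.
- brush_stand: Brush stand, fixed to the bench: a short grey plastic tube on a round dark steel base 96 mm across and 10 mm high. Origin at the centre of its underside on the bench, z up. The tube is 56 mm high, 48 mm wide inside, and flares over the top 16 mm to a 72 mm wide mouth; the brush's foot rests on its inner floor, 10 mm above the origin.
- tall_beaker: Tall beaker to be scrubbed, plain steel, loose, 0.3 kg, standing open on the bench: 110 mm high, 74 mm across outside (rim 80 mm), 68 mm inside, inner floor 5 mm above the origin. Origin at the centre of its underside, z up.
- low_beaker: Low beaker, not to be used, plain steel, loose, 0.3 kg, standing open on the bench: 65 mm high, 92 mm across outside (rim 98 mm). Origin at the centre of its underside, z up.

How it is judged:
On the way, in this order (a step that is already met when the one before it is completed fails the run):
1. the held brush is upright in the tall beaker, its foot within 20 mm of the inner floor (contact force between the fingers and brush above 0.5 N and horizontal distance between brush and tall_beaker below 0.035 m and z of brush in the frame of tall_beaker below 0.025 m and angle between brush's own z axis and vertical below 0.35 rad), for 0.1 s.
2. the held brush is drawn up over or in the beaker's mouth, its foot at least 75 mm above the beaker's underside (contact force between the fingers and brush above 0.5 N and horizontal distance between brush and tall_beaker below 0.045 m and z of brush in the frame of tall_beaker above 0.075 m), for 0.1 s.
3. the held brush is pushed down again, its foot within 20 mm of the inner floor (all of step 1), for 0.1 s.
4. the held brush is drawn clear out, its foot above the beaker's rim (contact force between the fingers and brush above 0.5 N and z of brush in the frame of tall_beaker above 0.112 m), for 0.1 s.
5. the brush, still held, is lowered into its stand, its foot within 15 mm of the stand's inner floor (contact force between the fingers and brush above 0.5 N and horizontal distance between brush and brush_stand below 0.02 m and z of brush in the frame of brush_stand below 0.025 m and angle between brush's own z axis and vertical below 0.2 rad), for 0.1 s.
At the end, for the whole second after the job is handed in: The brush stands released and still in its stand, foot within 15 mm of the stand's inner floor and 20 mm of its axis, within 11 degrees of upright; the tall beaker stands upright within 40 mm of where it was, the low one upright within 30 mm (horizontal distance between brush and brush_stand below 0.02 m and z of brush in the frame of brush_stand below 0.025 m and angle between brush's own z axis and vertical below 0.2 rad and linear speed of each of brush, tall_beaker below 0.02 m/s and angular speed of brush below 0.5 rad/s and angle between each of tall_beaker, low_beaker's own z axis and vertical below 0.1 rad and distance of tall_beaker from where it was at the start of the episode below 0.04 m and distance of low_beaker from where it was at the start of the episode below 0.03 m); the robot touches nothing.
It fails at once if the brush enters the low beaker (horizontal distance between brush and low_beaker below 0.045 m and z of brush in the frame of low_beaker below 0.05 m).
It fails at once if a beaker is tipped over (angle between any of tall_beaker, low_beaker's own z axis and vertical above 0.5 rad).
It also fails if it takes over 58 s, if anything falls off the work surface, if the arm or the gripper's body presses on something with over 40 N, if the wrist force passes 120 N, or if a joint passes its speed limit or range.

## Working session

There is one attempt and no reset: what is moved stays moved. The work goes in short steps, Python scripts to look and compute and a shell command to move; the robot and the scene stay as the last step left them, time stands still between calls to the robot, and variables do not carry over. Pictures are saved under pics/ and viewed, at most 10 in all, crops included, and the job is handed in when it is done.

```bash
mkdir -p pics; python3 - <<'E'
from workcell import manip
import cv2,numpy as np
o=manip.get_obs();print(o['clock'],o['position'],o['ee_rot'],o['grip_width'],manip.tcp_to_grasp)
ims=[]
for c in ['scene','top']:
    p=manip.camera(c);ims.append(p['frame'][:,:,::-1]);print(c,p['eye'])
    for n in ['brush','brush_stand','tall_beaker','low_beaker']:
        print(n,[(np.round(d['at'],4).tolist(),round(d['score'],2)) for d in manip.tip_of(p,n)[:2]])
cv2.imwrite('pics/a.png',cv2.resize(np.hstack(ims),(800,300)))
E
```

```text
0.0 [0.13800296 0.60913294 0.20060446] [ 1.11150126e-01  9.93803363e-01 -7.23672082e-04 -4.56401200e-05] 1.0010331885671397 0.0187
scene [1.0221786  0.32500531 0.72555127]
brush []
brush_stand [([0.6061, -0.0076, -0.0006], 0.88)]
tall_beaker [([0.5945, -0.269, -0.0056], 0.97)]
low_beaker [([0.4943, 0.2582, -0.0044], 0.76)]
top [ 0.46617772 -0.00502432  0.98028377]
brush [([0.603, -0.0063, 0.011], 0.88)]
brush_stand [([0.6065, -0.0034, 0.0009], 0.56)]
tall_beaker [([0.5931, -0.2677, -0.0018], 0.93), ([0.4935, 0.2604, 0.0022], 0.25)]
low_beaker [([0.4917, 0.26, 0.0033], 0.63)]
```

View pics/a.png

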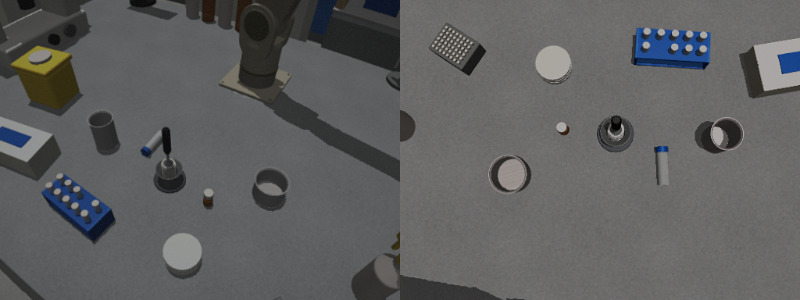

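The scene view shows the brush upright in its stand at about (168,160), the tall beaker at (103,130) and the low beaker at (271,187). In the top view, at half scale, they are at (616,130), (722,134) and (508,174). This agrees with the networks. I'll refine the handle position from the top camera and start the approach.

```bash
cat > h.py <<'E'
from workcell import manip
import cv2,numpy as np
from scipy.spatial.transform import Rotation as R
def pose(p,obs=None):
    if 'eye' in p:
        a=np.array(p['attitude'],float); M=a if a.shape==(3,3) else R.from_quat(a).as_matrix()
        return M,np.array(p['eye'])
    T=np.eye(4);T[:3,:3]=R.from_quat(obs['ee_rot']).as_matrix();T[:3,3]=obs['position']
    T=T@np.array(p['hand_eye']);return T[:3,:3],T[:3,3]
def atz(p,uv,z,obs=None):
    M,e=pose(p,obs)
    q=cv2.undistortPoints(np.array(uv,float).reshape(-1,1,2),p['camera_matrix'],np.array(p['distortion'],float)).reshape(-1,2)
    d=np.c_[q[:,0],-q[:,1],-np.ones(len(q))]@M.T
    return e+d*((z-e[2])/d[:,2])[:,None]
def proj(p,X,obs=None):
    M,e=pose(p,obs);c=(np.atleast_2d(X)-e)@M*[1,-1,-1]
    return cv2.projectPoints(c,np.zeros(3),np.zeros(3),p['camera_matrix'],np.array(p['distortion'],float))[0].reshape(-1,2)
E
python3 - <<'E'
from h import *
p=manip.camera('top');f=p['frame']
m=manip.masks_of(p,'brush')[0]['region']
dark=(f.max(2)<35)&m
n,l,s,c=cv2.connectedComponentsWithStats(dark.astype(np.uint8))
print(s,c, np.unique(np.where(m)[0])[[0,-1]],np.unique(np.where(m)[1])[[0,-1]])
th=np.linspace(0,2*np.pi,60)
im=f[:,:,::-1].copy()
def ring(c,r,z,col):
    for u in proj(p,np.c_[c[0]+r*np.cos(th),c[1]+r*np.sin(th),0*th+z]): cv2.circle(im,tuple(int(round(v)) for v in u),0,col,-1)
ring((.6045,-.005),.048,.010,(0,255,0));ring((.6045,-.005),.011,.204,(0,0,255))
ring((.5935,-.268),.040,.110,(0,255,0));ring((.493,.2595),.049,.065,(0,255,0))
cr=lambda x,y,im=im:cv2.resize(im[y-32:y+32,x-32:x+32],(260,260),interpolation=0)
pts=[tuple(int(v) for v in proj(p,[q])[0]) for q in [(.6045,-.005,.1),(.5935,-.268,.1),(.493,.2595,.06)]]
print(pts)
cv2.imwrite('pics/b.png',np.hstack([cr(*q) for q in pts]))
E
python3 -m jog '{"offset":[[0.022,-0.029,0.006],[0.022,-0.029,0.006],[0.022,-0.029,0.006],[0.022,-0.029,0.006],[0.022,-0.029,0.006],[0.022,-0.029,0.006],[0.022,-0.029,0.006],[0.022,-0.029,0.006],[0.022,-0.029,0.006],[0.022,-0.029,0.006],[0.022,-0.029,0.006],[0.022,-0.029,0.006],[0.022,-0.029,0.006],[0.022,-0.029,0.006],[0.022,-0.029,0.006],[0.022,-0.029,0.006],[0.022,-0.029,0.004],[0.022,-0.029,0],[0.022,-0.029,0],[0.022,-0.029,0]],"yaw":[0,0,0,0,0,0,0,0,0,0,0,0,0,0,0,0,0,0,0,0],"jaw":[0,0,0,0,0,0,0,0,0,0,0,0,0,0,0,0,0,0,0,0]}'
```

```text
[[     0      0    512    384 196457]
 [   270    148     13     20    144]
 [   269    164      3      5      7]] [[255.48444698 191.52470006]
 [276.03472222 159.03472222]
 [269.57142857 166.14285714]] [148 179] [266 286]
[(274, 164), (416, 172), (137, 223)]
clock: 2.27
position: [0.579, 0.0282, 0.3018]
ee_rot: [0.111, 0.994, 0.0, 0.0]
ft_force: [-0.5, 1.2, -1.0]
grip_width: 1.002
grasp_force: 0.0
```

View pics/b.png

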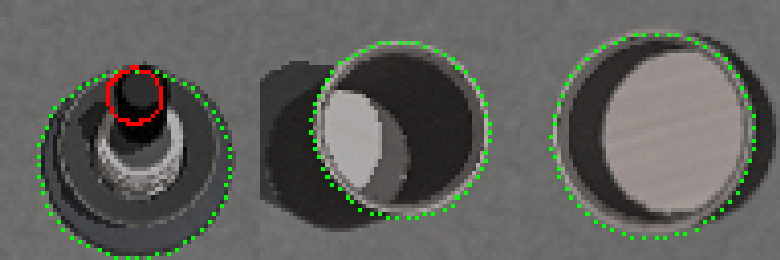

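The overlays fit to about 2 mm: the tall rim ring is centred near (400,130) in the crop, and the handle sits about 1 px right of my ring at (135,97). Next is a check with the wrist camera.

```bash
python3 - <<'E'
from h import *
o=manip.get_obs();p=manip.camera('wrist');f=p['frame'];print(o['position'],pose(p,o)[1])
for n in ['brush','brush_stand']:
    print(n,[(np.round(d['at'],4).tolist(),round(d['score'],2)) for d in manip.tip_of(p,n)[:2]])
th=np.linspace(0,2*np.pi,90)
im=f[:,:,::-1].copy()
def ring(c,r,z,col):
    for u in proj(p,np.c_[c[0]+r*np.cos(th),c[1]+r*np.sin(th),0*th+z],o):
        if abs(u).max()<2000: cv2.circle(im,tuple(int(round(v)) for v in u),0,col,-1)
ring((.6045,-.006),.048,.010,(0,255,0));ring((.6045,-.006),.011,.204,(0,0,255));ring((.6045,-.006),.011,.132,(0,0,255));ring((.6045,-.006),.036,.056,(0,255,255))
cv2.imwrite('pics/c.png',im)
E
```

```text
[0.57897024 0.02816509 0.30184969] [0.50701358 0.04459887 0.47386489]
brush [([0.604, -0.0091, 0.0107], 0.95)]
brush_stand [([0.6045, -0.0091, -0.0034], 0.76)]
```

View pics/c.png

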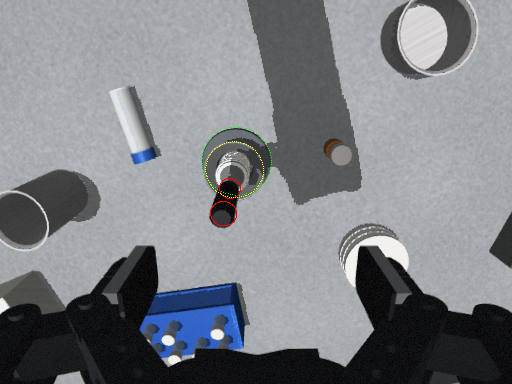

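The wrist view shows the handle top at about (222,215) with the rings on it, and the stand base ring at (236,163) matches. The brush is at about (0.605, -0.007). Now to centre over it, descend and grip.

```bash
python3 -m jog '{"offset":[[0.013,-0.0175,0],[0.013,-0.0175,0],[0,0,0],[0,0,-0.02],[0,0,-0.02],[0,0,-0.02],[0,0,-0.02],[0,0,-0.02],[0,0,-0.02],[0,0,-0.019],[0,0,0],[0,0,0],[0,0,0],[0,0,0],[0,0,0],[0,0,0],[0,0,0],[0,0,0],[0,0,0],[0,0,0]],"yaw":[0,0,0,0,0,0,0,0,0,0,0,0,0,0,0,0,0,0,0,0],"jaw":[0,0,0,0,0,0,0,0,0,0,0,0.3,0.5,0.6,0.7,0.8,0.9,1,1,1]}' 50
```

```text
clock: 4.08
position: [0.6047, -0.0056, 0.1634]
ee_rot: [0.111, 0.994, 0.0, 0.001]
ft_force: [-0.6, -0.5, 6.0]
grip_width: 0.228
grasp_force: 49.0
```

```bash
python3 -m jog '{"offset":[[0,0,0.005],[0,0,0.01],[0,0,0.015],[0,0,0.02],[0,0,0.02],[0,0,0.02],[0,0,0.02],[0,0,0.02],[0,0,0.02],[0,0,0],[0,0,0]],"yaw":[0,0,0,0,0,0,0,0,0,0,0],"jaw":[1,1,1,1,1,1,1,1,1,1,1]}' && python3 - <<'E'
from h import *
o=manip.get_obs();print(o['position'])
for c in ['scene','wrist']:
    p=manip.camera(c)
    print(c,[(np.round(d['at'],4).tolist(),round(d['score'],2)) for d in manip.tip_of(p,'brush')[:2]])
    if c=='scene':
        im=p['frame'][:,:,::-1].copy();q=o['position'];b=np.array([q[0],q[1],q[2]-.153])
        for z in np.linspace(0,.14,20):
            cv2.circle(im,tuple(int(round(v)) for v in proj(p,[b+[0,0,z]])[0]),0,(0,0,255),-1)
        u=proj(p,[b])[0].astype(int);a=im[max(0,u[1]-120):u[1]+60,u[0]-90:u[0]+90]
        cv2.imwrite('pics/d.png',cv2.resize(a,None,fx=3,fy=3,interpolation=0))
E
```

```text
clock: 5.0
position: [0.6044, -0.0056, 0.3137]
ee_rot: [0.111, 0.994, 0.0, 0.001]
ft_force: [-0.3, -0.1, -2.0]
grip_width: 0.226
grasp_force: 48.9
[ 0.60443362 -0.00558758  0.31372673]
scene [([0.6082, -0.0083, 0.1582], 0.8)]
wrist [([0.6035, -0.0119, 0.1569], 0.56)]
```

View pics/d.png

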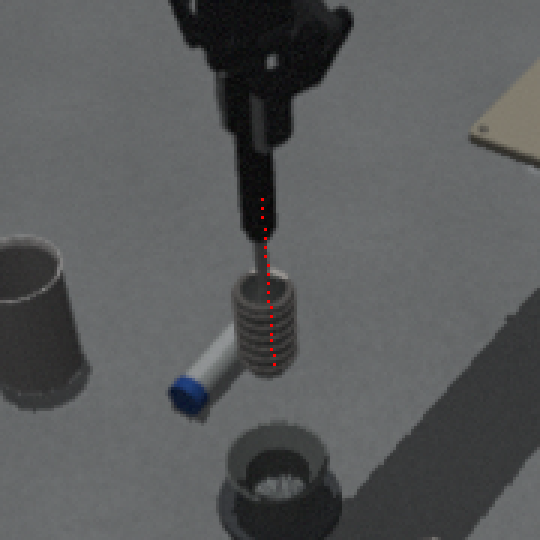

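The brush is held nearly upright with its foot at crop (268,367), about 3 mm towards -y of the tool axis. I'll carry it over the tall beaker.

```bash
python3 -m jog '{"offset":[[-0.001,-0.01,0],[-0.001,-0.02,0],[-0.001,-0.025,0],[-0.001,-0.025,0],[-0.001,-0.025,0],[-0.001,-0.025,0],[-0.001,-0.025,0],[-0.001,-0.025,0],[-0.001,-0.025,0],[-0.001,-0.025,0],[-0.001,-0.02,0],[0,-0.009,0],[0,0,0],[0,0,0]],"yaw":[0,0,0,0,0,0,0,0,0,0,0,0,0,0],"jaw":[1,1,1,1,1,1,1,1,1,1,1,1,1,1]}' && python3 - <<'E'
from h import *
o=manip.get_obs();print(o['position'],o['joint_pos'])
ims=[];th=np.linspace(0,2*np.pi,60)
for c in ['scene','wrist']:
    p=manip.camera(c)
    for n in ['brush','tall_beaker']:print(c,n,[(np.round(d['at'],4).tolist(),round(d['score'],2)) for d in manip.tip_of(p,n)[:2]])
    im=p['frame'][:,:,::-1].copy()
    for u in proj(p,np.c_[.5935+.04*np.cos(th),-.268+.04*np.sin(th),0*th+.11],o):
        if abs(u).max()<2000: cv2.circle(im,tuple(int(round(v)) for v in u),0,(0,255,0),-1)
    ims.append(im)
s=ims[0][60:252,30:222]
cv2.imwrite('pics/e.png',np.hstack([cv2.resize(s,(384,384)),cv2.resize(ims[1][:, :400],(400,384))]))
E
```

```text
clock: 6.37
position: [0.593, -0.2641, 0.3121]
ee_rot: [0.111, 0.994, 0.0, -0.0]
ft_force: [0.9, -0.1, -0.7]
grip_width: 0.226
grasp_force: 49.0
[ 0.59301943 -0.26414205  0.31205694] [-0.12189545  0.41045761  0.69181683  1.22727471 -0.25761555  1.59105821
  1.87019159]
scene brush [([0.5943, -0.2666, 0.1573], 0.84)]
scene tall_beaker [([0.5931, -0.269, -0.0065], 0.89), ([0.6072, -0.0052, -0.001], 0.66)]
wrist brush [([0.5922, -0.2646, 0.1596], 0.84)]
wrist tall_beaker [([0.5939, -0.2663, 0.0038], 0.55)]
```

View pics/e.png

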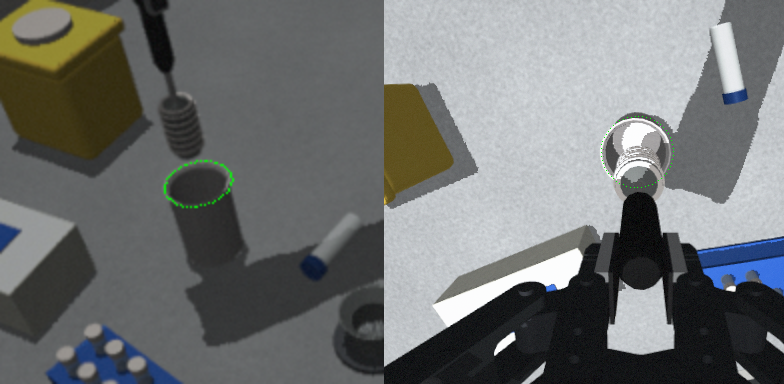

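The scene crop shows the brush head at (180,125) directly above the rim ring, which fits the beaker at (198,184). The wrist view agrees. Descend.

```bash
python3 -m jog '{"offset":[[0,-0.001,-0.01],[0,0,-0.015],[0,0,-0.015],[0,0,-0.015],[0,0,-0.015],[0,0,-0.015],[0,0,-0.015],[0,0,-0.015],[0,0,-0.01],[0,0,-0.01],[0,0,-0.005],[0,0,-0.003],[0,0,0],[0,0,0],[0,0,0]],"yaw":[0,0,0,0,0,0,0,0,0,0,0,0,0,0,0],"jaw":[1,1,1,1,1,1,1,1,1,1,1,1,1,1,1]}' && python3 - <<'E'
from h import *
p=manip.camera('scene');print(manip.get_obs()['position'])
for n in ['brush','tall_beaker']:print(n,[(np.round(d['at'],4).tolist(),round(d['score'],2)) for d in manip.tip_of(p,n)[:2]])
E
```

```text
clock: 7.92
position: [0.5934, -0.2656, 0.1702]
ee_rot: [0.111, 0.994, -0.0, 0.001]
ft_force: [-0.2, -0.7, -1.0]
grip_width: 0.224
grasp_force: 49.0
[ 0.59337292 -0.26565237  0.17013711]
brush []
tall_beaker [([0.5945, -0.2688, -0.0041], 0.88)]
```

```bash
python3 -m jog '{"offset":[[0,0,-0.003],[0,0,-0.003],[0,0,-0.003],[0,0,-0.001],[0,0,0],[0,0,0],[0,0,0]],"yaw":[0,0,0,0,0,0,0],"jaw":[1,1,1,1,1,1,1]}'
```

```text
clock: 8.65
position: [0.5931, -0.2655, 0.1595]
ee_rot: [0.111, 0.994, 0.0, 0.0]
ft_force: [-0.2, 0.4, -0.3]
grip_width: 0.225
grasp_force: 49.0
```

Foot at about 6 mm, with no contact force. Now up to near the rim, then down again.

```bash
python3 -m jog '{"offset":[[0,0,0.01],[0,0,0.015],[0,0,0.015],[0,0,0.015],[0,0,0.015],[0,0,0.01],[0,0,0.01],[0,0,0],[0,0,0],[0,0,0],[0,0,0]],"yaw":[0,0,0,0,0,0,0,0,0,0,0],"jaw":[1,1,1,1,1,1,1,1,1,1,1]}' && python3 -m jog '{"offset":[[0,0,-0.01],[0,0,-0.015],[0,0,-0.015],[0,0,-0.015],[0,0,-0.015],[0,0,-0.01],[0,0,-0.006],[0,0,-0.003],[0,0,-0.001],[0,0,0],[0,0,0],[0,0,0],[0,0,0]],"yaw":[0,0,0,0,0,0,0,0,0,0,0,0,0],"jaw":[1,1,1,1,1,1,1,1,1,1,1,1,1]}'
```

```text
clock: 9.57
position: [0.5927, -0.2652, 0.2484]
ee_rot: [0.111, 0.994, 0.0, -0.001]
ft_force: [-0.2, -0.2, -0.9]
grip_width: 0.23
grasp_force: 49.0
clock: 10.65
position: [0.5933, -0.2656, 0.16]
ee_rot: [0.111, 0.994, -0.0, 0.0]
ft_force: [-0.1, 0.0, -1.5]
grip_width: 0.228
grasp_force: 49.0
```

Clear out to a foot height of about 0.16, hold, then carry it back over the stand.

```bash
python3 -m jog '{"offset":[[0,0,0.01],[0,0,0.015],[0,0,0.02],[0,0,0.02],[0,0,0.02],[0,0,0.02],[0,0,0.02],[0,0,0.015],[0,0,0.013],[0,0,0],[0,0,0],[0,0,0]],"yaw":[0,0,0,0,0,0,0,0,0,0,0,0],"jaw":[1,1,1,1,1,1,1,1,1,1,1,1]}' && python3 -m jog '{"offset":[[0.001,0.01,0],[0.001,0.02,0],[0.001,0.025,0],[0.001,0.025,0],[0.001,0.025,0],[0.001,0.025,0],[0.001,0.025,0],[0.001,0.025,0],[0.001,0.025,0],[0.001,0.025,0],[0.001,0.02,0],[0,0.01,0],[0,0,0],[0,0,0],[0,0,0]],"yaw":[0,0,0,0,0,0,0,0,0,0,0,0,0,0,0],"jaw":[1,1,1,1,1,1,1,1,1,1,1,1,1,1,1]}' && python3 - <<'E'
from h import *
o=manip.get_obs();print(o['position'])
for c in ['scene','wrist']:
    p=manip.camera(c)
    for n in ['brush','brush_stand','tall_beaker','low_beaker']:print(c,n,[(np.round(d['at'],4).tolist(),round(d['score'],2)) for d in manip.tip_of(p,n)[:1]])
E
```

```text
clock: 11.65
position: [0.5929, -0.2653, 0.3118]
ee_rot: [0.111, 0.994, 0.0, -0.0]
ft_force: [-1.3, -0.6, -2.7]
grip_width: 0.226
grasp_force: 49.0
clock: 12.9
position: [0.6039, -0.0073, 0.3124]
ee_rot: [0.112, 0.994, -0.0, -0.0]
ft_force: [-1.1, 0.2, -0.6]
grip_width: 0.229
grasp_force: 49.0
[ 0.60387384 -0.00725471  0.31238343]
scene brush [([0.6075, -0.0086, 0.1583], 0.83)]
scene brush_stand [([0.6068, -0.0063, -0.0012], 0.83)]
scene tall_beaker [([0.592, -0.2707, -0.0015], 0.92)]
scene low_beaker [([0.4984, 0.2584, -0.0051], 0.88)]
wrist brush [([0.6029, -0.0093, 0.1592], 0.61)]
wrist brush_stand []
wrist tall_beaker [([0.5927, -0.2664, 0.0006], 0.68)]
wrist low_beaker [([0.4951, 0.2607, 0.003], 0.72)]
```

```bash
python3 -m jog '{"offset":[[0.0007,0.0015,-0.01],[0,0,-0.02],[0,0,-0.02],[0,0,-0.02],[0,0,-0.015],[0,0,-0.015],[0,0,-0.005],[0,0,-0.005],[0,0,-0.005],[0,0,0],[0,0,0]],"yaw":[0,0,0,0,0,0,0,0,0,0,0],"jaw":[1,1,1,1,1,1,1,1,1,1,1]}'
```

```text
clock: 14.32
position: [0.605, -0.0039, 0.1978]
ee_rot: [0.111, 0.994, 0.0, 0.0]
ft_force: [-0.8, 0.5, -2.0]
grip_width: 0.229
grasp_force: 49.0
```

```bash
python3 -m jog '{"offset":[[0,-0.0015,0],[0,0,-0.005],[0,0,-0.005],[0,0,-0.005],[0,0,-0.005],[0,0,-0.005],[0,0,-0.004],[0,0,-0.003],[0,0,-0.001],[0,0,0],[0,0,0],[0,0,0]],"yaw":[0,0,0,0,0,0,0,0,0,0,0,0],"jaw":[1,1,1,1,1,1,1,1,1,1,1,1]}'
```

```text
clock: 15.32
position: [0.605, -0.0054, 0.1647]
ee_rot: [0.111, 0.994, 0.0, 0.0]
ft_force: [0.8, -0.3, -0.9]
grip_width: 0.227
grasp_force: 49.0
```

Seated with no contact force, about 1 mm above the floor. I'll release and then retreat straight up.

```bash
python3 -m jog '{"offset":[[0,0,-0.001],[0,0,0],[0,0,0],[0,0,0],[0,0,0],[0,0,0],[0,0,0],[0,0,0],[0,0,0],[0,0,0],[0,0,0]],"yaw":[0,0,0,0,0,0,0,0,0,0,0],"jaw":[1,1,0.8,0.6,0.4,0.2,0,0,0,0,0]}' && python3 -m jog '{"offset":[[0,0,0.01],[0,0,0.015],[0,0,0.02],[0,0,0.02],[0,0,0.02],[0,0,0.02],[0,0,0.02],[0,0,0.02],[-0.03,0.03,0],[-0.03,0.03,0],[-0.03,0.03,0],[-0.03,0.03,0],[-0.02,0.02,0],[0,0,0],[0,0,0],[0,0,0],[0,0,0]],"yaw":[0,0,0,0,0,0,0,0,0,0,0,0,0,0,0,0,0],"jaw":[0,0,0,0,0,0,0,0,0,0,0,0,0,0,0,0,0]}' && python3 - <<'E'
from h import *
p=manip.camera('scene')
for n in ['brush','brush_stand','tall_beaker','low_beaker']:print(n,[(np.round(d['at'],4).tolist(),round(d['score'],2)) for d in manip.tip_of(p,n)[:1]])
cv2.imwrite('pics/f.png',p['frame'][:,:,::-1])
E
```

```text
clock: 16.23
position: [0.6048, -0.0054, 0.1634]
ee_rot: [0.111, 0.994, 0.0, -0.0]
ft_force: [0.7, -1.0, -0.3]
grip_width: 1.004
grasp_force: 0.0
clock: 17.65
position: [0.4677, 0.1312, 0.3088]
ee_rot: [0.112, 0.994, -0.0, 0.0]
ft_force: [0.6, 0.9, -0.4]
grip_width: 1.0
grasp_force: 0.0
brush [([0.6041, -0.0086, 0.012], 0.89)]
brush_stand [([0.6057, -0.0062, -0.0004], 0.62)]
tall_beaker [([0.5928, -0.2713, -0.0062], 0.94)]
low_beaker [([0.4955, 0.2576, -0.0044], 0.88)]
```

View pics/f.png

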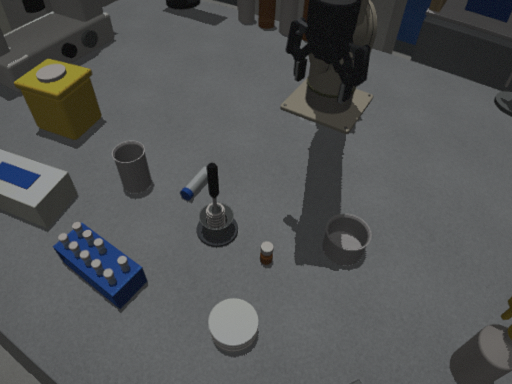

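The brush stands upright in its stand at (215,205). Both beakers are where they were, at (132,168) and (347,238), and the gripper is clear of everything.

```bash
python3 -c "
from workcell import manip
print(manip.hand_in())"
```

```text
the job is handed in; nothing more can be done
None
```

The job is handed in: the brush scrubbed the tall beaker twice and stands released in its stand, and both beakers are upright where they were; the hand-in returned no verdict.

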